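Snap the second pipe clip onto a copper run held in the vice

TASK

This copper pipe run will be screwed up under a ceiling, so its clips sit on it base up: take the loose white pipe clip from the bench, push it straight down over the tube held in the vice until both arms snap past the tube and it sits fully home, base up and level like the clip already on the other leg. Then slide it along the tube until it is snug against the brass nut of the elbow, and let go. Go gently: the tube gives in its rubber jaws and must not be pushed down much further than the snap takes, the elbow is only pushed on dry and must not be driven along, and the other things on the bench stay where they are.

Things in the scene. Friction and masses are not known exactly. Their poses are not given: they have to be found in the camera images.
- clip: Loose white plastic pipe clip for 22 mm tube, about 22 g; at first it stands on the bench on its two arm tips, base up. Origin: middle of its bore's axis, 14 mm above the bench at first. y along the bore, z up through the base, x across; the same after half a turn about z. 20 mm long in y, 43 mm tall. Home on a tube, its origin lies on the tube's axis; sliding it along then takes about 1 to 4 N.
- clip_top (a point): Centre of the clip's flat top (its screw hole), z = +29 mm from the clip's origin, same axes. The base is a block 42 mm wide in x, 20 mm in y, from z = +16 to +29 mm from the clip's origin: hold it by its x faces. The web and saddle below it are 24 mm wide. The arms are 30 mm wide over all, 36 mm when sprung open, so fingers on the base's x faces may reach down beside them.
- clip_mouth (a point): Middle of the clip's mouth, between its arm tips, z = -14 mm from the clip's origin, same axes. Lips 16 mm apart, flaring to 24 mm at the tips. On a 22 mm tube the push starts with the clip's origin 14 mm above the tube's axis and grows to 14 to 20 N (friction varies) at 10 to 12 mm above the axis of the tube as then pressed down; then the clip jumps home. Held still, the hand feels the push drop at once by some 4 to 8 N as a sprung tube rises into it.
- nut_face (a point): Centre of the end face, towards the vice, of the elbow's brass hexagon nut (33 mm across flats, 37 over corners, 18 long), on the tube's axis, about 150 mm above the bench. y along the tube away from the vice, z up, x along the second leg. Clip home: its origin at y = -10 mm, x = z = 0 here. The second leg leaves at y = +45 mm along +x with the first clip, base up, snug against its own nut.
- jaw_edge (a point): On the tube's axis where it leaves the vice's jaws; same axes as the vice. From here the straight 22 mm copper tube runs 250 mm along y to the nut of the elbow. A brass ball valve, 67 mm long, 37 mm thick, with a wing handle on top (37 mm above the axis), sits in it from y = 110 to 177 mm; the last 73 mm before the elbow's nut are bare tube, the place for the clip.
- tube (a joint): How far the tube is levered down, rad: near 0 when let alone, growing as it is pushed down. The jaws are rubber: the tube turns about jaw_edge like a spring of about 37 N m per rad. 215 mm out that is some 1.25 mm per N, so 18 to 24 mm (0.08 to 0.11 rad) before the clip snaps on there. It springs back when let off, but over 0.135 rad it is bent for good.
- vice: Blue bench vice, bolted down, holding the tube. Origin on the bench under the middle of the jaws; y along the tube towards the elbow, x away from the robot. Jaws 105 mm long in y, tops 173 mm above the bench, tube's axis 150 mm above it. Reaches from x = -150 mm to the handle at x = +250 mm, the handle 110 mm to each side.
- elbow (a joint): How far the elbow has been driven along the tube, away from the vice, in m; 0 at first. It is pushed on dry, its nut not tightened: about 12 N along the tube starts to move it.
- flux_tin: Bystander: round aluminium tin, 63 mm in diameter, 36 mm high, on a heat mat 8 mm thick (150 mm in x, 280 mm in y, middle at x = 0.64, y = 0.24 m). Origin under its centre.
- torch: Bystander: brazing torch lying on the heat mat, brass with a dark wooden handle, 235 mm long along its y, 33 mm high. Origin at its underside near its middle.
- tee: Bystander: loose copper tee fitting on the bench, 56 mm long, 25 mm high. Origin under its middle.
Not all that is in view belongs to the job. There is more than one size of the clip; the job needs the smallest.

How it is judged:
By the outcome, as a careful person would: the job done as asked, in the order asked, and still so for the second after the job is handed in, with the robot touching nothing.
It also fails if it takes over 58 s, if anything falls off the work surface, if the arm or the gripper's body presses on something with over 40 N, if the wrist force passes 120 N, or if a joint passes its speed limit or range.

ROBOT

A 6-joint arm with a two-finger parallel gripper is mounted at the origin on the work surface. World frame = base frame: x ahead of the robot, y to its left, z up, the work surface at z = 0. Lengths are in m, angles in rad, forces in N, time in s.
With the tool pointing down it reaches from about 0.35 to 0.775 m from the base axis. Payload 5.5 kg.
Tool frame: the origin (TCP) lies midway between the tips of the shut fingers; the grasp point (between the pads) lies grip_point_offset behind it (grip_point_offset is the distance from the TCP to the grasp point, in m); z points along the fingers, y is the direction in which the jaws open and shut (so a half turn about z gives the same grasp; the last joint's range is limited). The gripper opens to 85 mm and grips with 20 to 120 N. Pads are 22 mm wide; open, the fingers measure 114 mm over their backs; the gripper's body (76 mm by 85 mm) begins 54 mm behind the grasp point. The pads swing forward as they close: fully open they stand 13 mm farther back than shut.
Start: joints at [1.152, 0.313, 0.046, 1.304, 0, 1.431], TCP at [0.158, 0.553, 0.231] pointing down, gripper open.
Joint ranges: [-2.76, 2.76], [-0.86, 1.69], [-1.03, 1.26], [-2.2, 2.34], [-1.47, 1.5], [-3.14, 3.14]. Speed limits (rad/s): [2.57, 2.57, 3.14, 3.14, 3.14, 3.14].

INTERFACE

Orientations are given as a unit quaternion [w, x, y, z].
In Python, from workcell import * gives the robot as it stands.
- The arm moves only by the tool send_rows, never from a script. Its argument "series" is one flat list of numbers, 7 for each row, row after row: the shift along the tool's x, y, z in cm, then the turn, a rotation vector about the tool's x, y, z in degrees, then the opening, from 0 (shut) to 1 (fully open). A call has 1 to 10 rows; each row is the pose to reach, as a shift and turn from the pose commanded when the call began, along the tool's axes at that moment; what a row does not reach only later rows make up. A row lasts 1/12 s, in which the tool goes at most 41.7 mm and 7.16 degrees, less where a joint would pass 70% of its speed; a pose out of reach is approached as far as the arm can. A call with a gripper value outside its range is refused whole. The fingers move at their own pace and stop on an object; "newtons" is the grip in N (left out, the last holds). Time passes only in rows, so rows that repeat a pose let the fingers close. It gives the time, the measured TCP pose, the force and the opening at its end, in the units of the state.
- get_state(): the state, without advancing time (a new reading comes with each control period).
- read_camera(name): name is "side" or "top"; returns the picture (420x560x3 uint8, blue, green, red); there is no depth.
- camera_info(name): a dict with "K" (3x3 intrinsics, pixels), "xyz" and "attitude" of the camera in the world. Camera axes: x right, y down, z forward; pixel columns grow to the right and rows downward; lengths in m; the calibration is good to about 2 mm. A picture is of the moment at which its call begins. camera_info takes no time and is no camera call.
- hand_in(): hands the job in, once; it reports no verdict.
Trained networks look in the newest picture that a camera, given by its name, has taken for a name from the list of things; names that differ only in an ending like _2 or _b are one class to them, and where a whole thing is asked for, a point or a joint stands for the part that bears it (a point fixed in the world has none). Each returns a list of dicts, best first, with "p" (0 to 1); they miss things now and then, are a little off and sometimes report something else, mostly with a low value. They report only what shows in the picture. A call takes as long as a camera call. They do not tell look-alikes from the thing itself.
- silhouettes(camera, label): "pixels" (420x560 bool, what is visible of it) and "box" ([left, top, width, height] in pixels, round what is visible of it).
The state is a dict: "clock": time; "joint_pos": joint angles; "qvel": joint speeds; "tau": joint torques, N m; "tcp_pos": TCP position; "orientation": TCP orientation; "wrist_force": force on the tool from outside, world axes, zero at the start; "ft_torque": the same for the moment, N m; "finger_gap": finger opening in m.
Only numpy, scipy, OpenCV 4.12 (cv2) and the standard library are available. Lean on these libraries where they do the work, as an engineer would, in place of code of your own. Each camera call takes 0.05 s, during which the arm holds its last target. There are 200 camera calls.

## Working session

There is one attempt and no reset: what is moved stays moved. The work goes in short steps, Python scripts to look and compute and a tool call to move; the robot and the scene stay as the last step left them, time stands still between calls to the robot, and variables do not carry over. Pictures are saved under pics/ and viewed, about 8 in all and at most 12, crops included, and the job is handed in when it is done.

Besides the shell and the picture viewer there is one more tool, called after "Emit:" as a command line: name --argument value ..., lists and objects as JSON in quotes. send_rows: Moves the arm, as the interface text tells. Its arguments: {"type":"object","properties":{"series":{"type":"array"},"newtons":{"type":"number"}},"required":["series"]}

```bash
mkdir -p pics; ls
python3 - <<'E'
from workcell import *
import cv2
s=get_state();print(s)
for c in("side","top"):
    im=read_camera(c);cv2.imwrite(f"pics/{c}0.png",im);print(c,camera_info(c))
    for l in("clip","nut_face","vice"):
        for d in silhouettes(c,l):print(c,l,d["p"],d["box"])
E
```

```text
pics
{'clock': 0.0, 'joint_pos': array([ 1.15239785e+00,  3.14043420e-01,  4.49777929e-02,  1.30359978e+00,
       -6.99646042e-06,  1.43119894e+00]), 'qvel': array([-1.47697078e-03,  2.31547310e-05,  1.03209071e-03,  6.97076905e-04,
        2.66798612e-03, -1.19030999e-03]), 'tau': array([ 5.09805795e-04, -4.80618775e+01,  2.98535872e+01,  1.94230280e-02,
       -4.21012219e-04, -2.71516569e-06]), 'tcp_pos': array([0.15804167, 0.55232181, 0.23038391]), 'orientation': array([-2.54001738e-04,  1.38949434e-01,  9.90299036e-01, -8.99364463e-04]), 'wrist_force': array([ 0.27104877,  0.08954582, -0.21139003]), 'ft_torque': array([ 0.00881675, -0.02559584,  0.04740103]), 'finger_gap': 0.08505205642901188}
side {'K': array([[392.8452073 ,   0.        , 283.34142343],
       [  0.        , 392.8452073 , 210.64781301],
       [  0.        ,   0.        ,   1.        ]]), 'xyz': array([0.15385266, 0.40576881, 0.6745554 ]), 'attitude': array([ 0.13583648, -0.31582884,  0.87004123, -0.35331126])}
side clip 0.58 [161.4, 343.7, 39.4, 34.7]
side clip 0.55 [206.8, 313.4, 21.1, 22.2]
side nut_face 0.86 [200.8, 147.9, 81.5, 51.4]
side vice 0.78 [203.6, 86.3, 230.7, 116.4]
top {'K': array([[454.35821837,   0.        , 275.88006103],
       [  0.        , 454.35821837, 208.29727326],
       [  0.        ,   0.        ,   1.        ]]), 'xyz': array([ 0.36686539, -0.0333106 ,  1.10166286]), 'attitude': array([-0.06578772,  0.71135413, -0.69801375,  0.04923485])}
top clip 0.69 [206.4, 221.5, 24.2, 29.2]
top clip 0.55 [132.6, 226.8, 18.5, 20.4]
top clip 0.45 [174.5, 224.1, 13.0, 20.7]
top nut_face 0.97 [259.0, 104.4, 27.8, 97.6]
top vice 0.77 [259.2, 110.4, 226.7, 180.6]
```

View pics/side0.png

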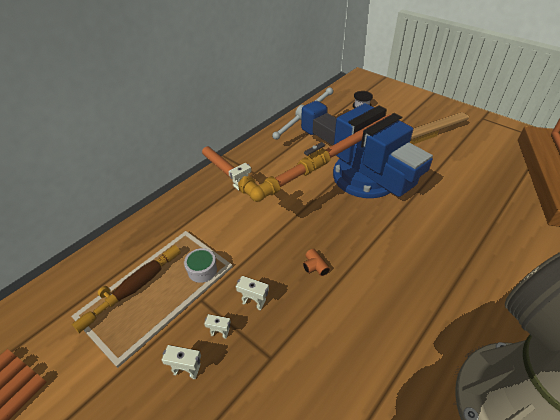

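View pics/top0.png

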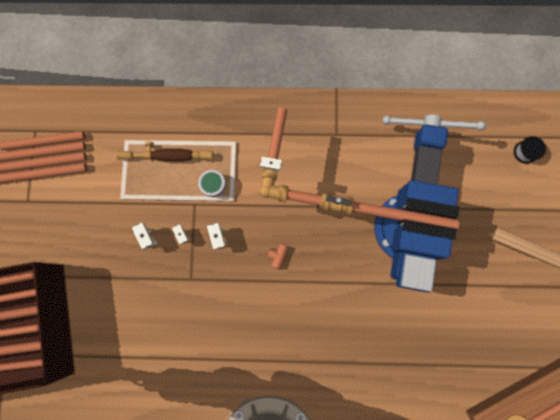

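Top view: three loose clips at about (143,236), (180,234) and (216,236), with the middle one the smallest. The tube runs from the vice (455,224) to the elbow (270,190), and the bare stretch is at about (288–322, 197). I'll zoom in to get exact pixels.

```bash
cat > h.py <<'E'
import numpy as np, cv2
from scipy.spatial.transform import Rotation as R
from workcell import *
def rot(q): return R.from_quat(np.roll(q,-1))
def ray(c,uv):
    i=camera_info(c); d=np.linalg.inv(i["K"])@np.array([*uv,1.]); return i["xyz"],rot(i["attitude"]).apply(d)
def at_z(c,uv,z):
    o,d=ray(c,uv); return o+d*(z-o[2])/d[2]
def proj(c,p):
    i=camera_info(c); q=rot(i["attitude"]).inv().apply(np.asarray(p)-i["xyz"]); q=i["K"]@q; return q[:2]/q[2]
def tri(a,b):
    (o,d),(p,e)=ray("side",a),ray("top",b)
    t=np.linalg.lstsq(np.c_[d,-e],p-o,rcond=None)[0]; x,y=o+d*t[0],p+e*t[1]
    return (x+y)/2,np.linalg.norm(x-y)
def crop(im,x,y,w,h,s): return cv2.resize(im[y:y+h,x:x+w],None,fx=s,fy=s,interpolation=cv2.INTER_CUBIC)
E
python3 - <<'E'
from h import *
a=cv2.imread("pics/side0.png");b=cv2.imread("pics/top0.png")
m=np.zeros((600,800,3),np.uint8)
m[:300,:300]=crop(a,197,305,40,40,7.5)
m[300:,:300]=crop(b,162,215,40,40,7.5)
m[:300,300:]=crop(a,225,140,100,60,5)
m[300:,300:]=crop(b,255,160,100,60,5)
cv2.imwrite("pics/m.png",m)
E
```

```text
(no output)
```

View pics/m.png

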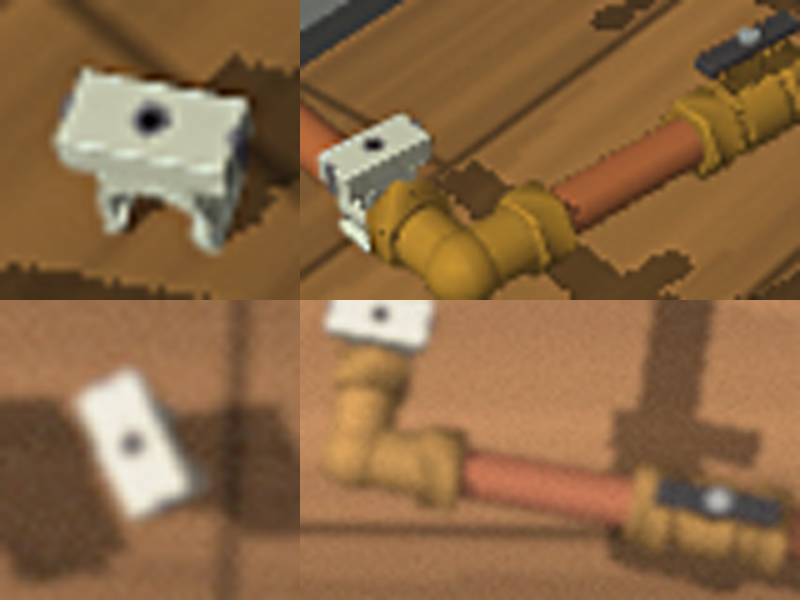

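The clip's hole is at side (216.6,320.4) and top (179.1,233.6). The tube's centreline runs from the nut to the valve: top (287.8,194.4) to (321,199.8), and side (278,182) to (304.2,167.6).

Run:
```python
from h import *
np.set_printoptions(precision=4,suppress=True)
print("clip top",tri((216.6,320.4),(179.1,233.6)),at_z("top",(179.1,233.6),.043),at_z("side",(216.6,320.4),.043))
f=lambda x,y:(162+(x+.5)/7.5-.5,215+(y-300+.5)/7.5-.5)
C=[at_z("top",f(*p),.043) for p in((75,400),(135,520),(133,370),(192,490))]
for p in C:print(p[:2])
for d in(C[1]-C[0],C[3]-C[2]):print("long",np.linalg.norm(d),np.degrees(np.arctan2(d[1],d[0])))
n,v=at_z("top",(287.8,194.4),.15),at_z("top",(321,199.8),.15)
print("nut",n,"valve",v,np.linalg.norm(n-v)); d=(n-v)/np.linalg.norm(n-v);print(d,np.degrees(np.arctan2(d[1],d[0])))
print("tri",tri((278,182),(287.8,194.4)),tri((304.2,167.6),(321,199.8)))
# vice end & tube beyond
e=at_z("top",(378,209.5),.15);print("near jaws",e)
print("clip1 hole top",at_z("top",(255+(379-300)/5-.4,160+(313-300)/5-.4),.179))
print("side proj of n,v",proj("side",n),proj("side",v))
s=get_state();print(s["tcp_pos"],rot(s["orientation"]).as_matrix())
```

```text
clip top (array([0.4768, 0.2203, 0.0411]), np.float64(0.0003692959936980221)) [0.4764 0.2197 0.043 ] [0.476  0.2209 0.043 ]
[0.4896 0.2383]
[0.4522 0.2173]
[0.4994 0.2205]
[0.4619 0.1999]
long 0.04286009852980025 -150.6122104912093
long 0.042757571045003155 -151.14992926045682
nut [ 0.5535 -0.0341  0.15  ] valve [ 0.543  -0.1048  0.15  ] 0.0714908265022546
[0.1473 0.9891 0.    ] 81.53194784233237
tri (array([ 0.5516, -0.035 ,  0.153 ]), np.float64(0.0031788464004400946)) (array([ 0.541 , -0.1059,  0.1508]), np.float64(0.004233288894813039))
near jaws [ 0.5242 -0.2251  0.15  ]
clip1 hole top [0.6159 0.0034 0.179 ]
side proj of n,v [276.2475 182.7766] [302.1497 167.5692]
[0.1582 0.5528 0.2312] [[-0.9614  0.2752 -0.0001]
 [ 0.2752  0.9614 -0.0002]
 [ 0.     -0.0002 -1.    ]]
```

```bash
cat >> h.py <<'E'
def goto(p,yaw,pitch=0):
    """shift cm/turn deg to world TCP p, tool y at yaw deg, tool z down"""
    s=get_state();A=rot(s["orientation"])
    y=np.array([np.cos(np.radians(yaw)),np.sin(np.radians(yaw)),0]);z=np.array([0,0,-1.])
    B=R.from_matrix(np.c_[np.cross(y,z),y,z])
    if pitch: B=R.from_rotvec(np.radians(pitch)*y)*B
    print("shift",np.round(A.inv().apply(np.asarray(p)-s["tcp_pos"])*100,3),"turn",np.round((A.inv()*B).as_rotvec(degrees=True),2))
E
python3 - <<'E'
from h import *
import workcell
print(workcell.grip_point_offset)
goto((.4764,.2203,.13),29.1)
E
```

```text
0.0187
shift [-39.739 -23.205  10.12 ] turn [-1.000e-02  0.000e+00  4.493e+01]
```

Emit:
send_rows --series '[-4,-2.3,0,0,0,7,1,-8,-4.6,0,0,0,14,1,-12,-7,0,0,0,21,1,-16,-9.3,0,0,0,28,1,-20,-11.6,0,0,0,35,1,-24,-14,0,0,0,42,1,-28,-16.3,0,0,0,45,1,-32,-18.7,2,0,0,45,1,-36,-21,5,0,0,45,1,-39.7,-23.2,7,0,0,45,1]' --newtons 60

```text
clock: 1.23
tcp_pos: [0.4419, 0.257, 0.1861]
orientation: [0.001, 0.508, 0.862, 0.001]
wrist_force: [-0.0, 0.6, -0.2]
finger_gap: 0.0859
```

Run:
```python
from h import *
goto((.4764,.2203,.12),29.1)
im=read_camera("top");cv2.imwrite("pics/t1.png",im)
im2=read_camera("side")
m=np.hstack([crop(im,150,190,80,110,5),crop(im2,170,250,80,110,5)]);cv2.imwrite("pics/m1.png",m)
```

```text
shift [-4.883  1.224  6.617] turn [ 0.16  0.01 -0.1 ]
```

View pics/m1.png

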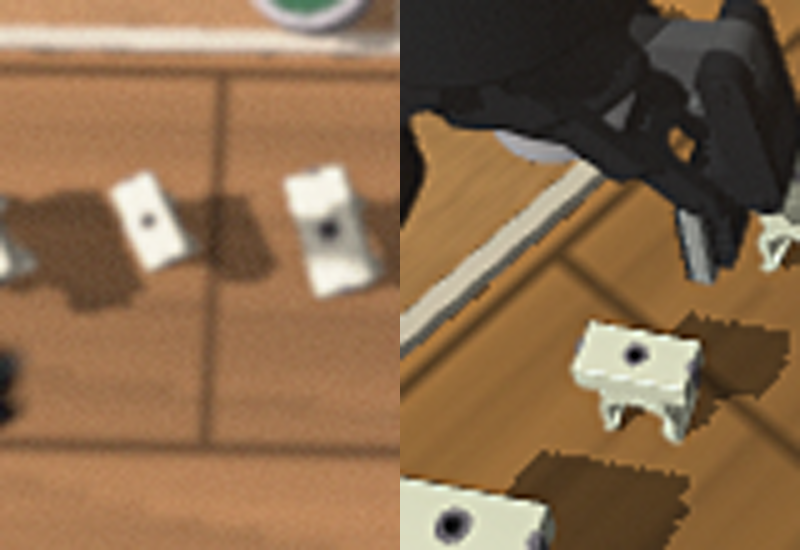

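The picture shows the small clip alone and undisturbed, with its hole at about side (217,321). The gripper is still to its left. I'll settle first, then correct.

Emit:
send_rows --series '[-3.5,1,5,0,0,0,1,-3.5,1,5,0,0,0,1,-3.5,1,5,0,0,0,1,-3.5,1,5,0,0,0,1]'

```text
clock: 1.67
tcp_pos: [0.4649, 0.2326, 0.1352]
orientation: [-0.001, 0.508, 0.862, -0.001]
wrist_force: [-0.8, -0.4, 0.2]
finger_gap: 0.0852
```

Run:
```python
from h import *
print(get_state()["tcp_pos"]);goto((.4764,.2203,.014),29.1)
```

```text
[0.46487552 0.23258346 0.1352106 ]
shift [-1.645  0.441 12.118] turn [-0.13 -0.06 -0.12]
```

Emit:
send_rows --series '[-1,0.3,3,0,0,0,1,-1.6,0.4,6,0,0,0,1,-1.6,0.4,8,0,0,0,1,-1.6,0.4,8,0,0,0,1]'

```text
clock: 2.0
tcp_pos: [0.4743, 0.2209, 0.0534]
orientation: [-0.002, 0.507, 0.862, -0.002]
wrist_force: [-1.5, -0.8, 0.1]
finger_gap: 0.0854
```

Run:
```python
from h import *
print(get_state()["tcp_pos"]);goto((.4764,.2203,.014),29.1)
im=read_camera("top")
im2=read_camera("side")
m=np.hstack([crop(im,150,190,80,110,5),crop(im2,170,270,80,110,5)]);cv2.imwrite("pics/m2.png",m)
```

```text
[0.4743142  0.22094311 0.0534492 ]
shift [-0.164  0.17   3.944] turn [-0.28 -0.09 -0.01]
```

View pics/m2.png

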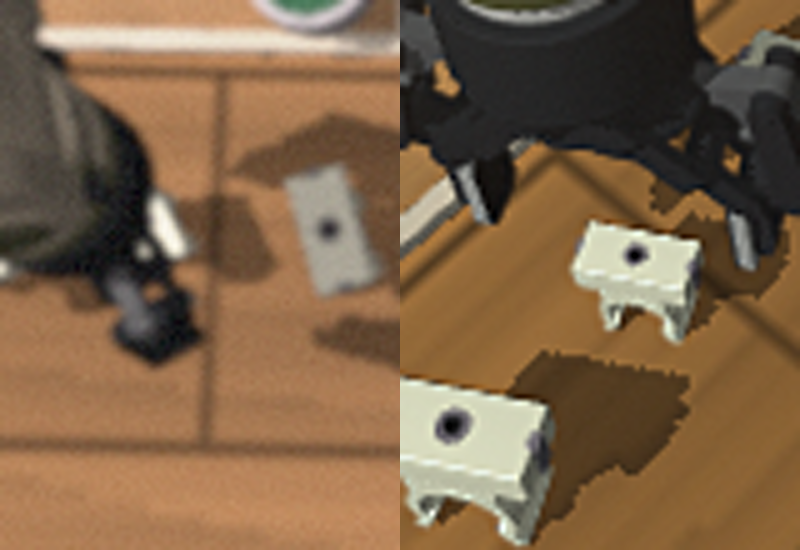

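The fingers straddle the small clip on both sides, with pad tips at about side (187,314) and (240,323). I'll descend and grip.

Emit:
send_rows --series '[-0.1,0.1,2,0,0,0,1,-0.1,0.1,3.9,0,0,0,1,-0.1,0.1,3.9,0,0,0,1,-0.1,0.1,3.9,0,0,0,0.45,-0.1,0.1,3.9,0,0,0,0.2,-0.1,0.1,3.9,0,0,0,0.2,-0.1,0.1,3.9,0,0,0,0.2,-0.1,0.1,3.9,0,0,0,0.2]' --newtons 60

```text
clock: 2.77
tcp_pos: [0.4798, 0.2208, 0.0186]
orientation: [0.001, 0.507, 0.862, 0.001]
wrist_force: [-0.5, 0.0, 6.1]
finger_gap: 0.0409
```

Run:
```python
from h import *
s=get_state();print(s["tcp_pos"],s["wrist_force"],s["finger_gap"])
```

```text
[0.47978097 0.22082132 0.01857077] [-0.52090967  0.02703246  6.13763385] 0.04093987541709668
```

Emit:
send_rows --series '[0,0,-3,0,0,0,0.2,0,0,-7,0,0,0,0.2,0,0,-11,0,0,0,0.2,0,0,-15,0,0,0,0.2,0,0,-19,0,0,7,0.2,0,0,-22,0,0,14,0.2,0,0,-22,0,0,14,0.2,0,0,-22,0,0,14,0.2]'

```text
clock: 3.43
tcp_pos: [0.4798, 0.2207, 0.2397]
orientation: [0.002, 0.608, 0.794, 0.002]
wrist_force: [0.0, 0.0, -0.6]
finger_gap: 0.0409
```

Run:
```python
from h import *
s=get_state();print(s["tcp_pos"],s["wrist_force"],s["finger_gap"])
goto((.5476,-.0737,.24),-8.5)
```

```text
[0.4798316  0.22066102 0.23965161] [ 1.13465317e-04  2.42800461e-02 -6.23885010e-01] 0.04092718597720242
shift [-30.186  -1.109  -0.047] turn [ 0.34 -0.08 23.57]
```

Emit:
send_rows --series '[-3,0,0,0,0,5,0.2,-7,-0.3,0,0,0,10,0.2,-11,-0.5,0,0,0,15,0.2,-15,-0.6,0,0,0,20,0.2,-19,-0.7,0,0,0,23.5,0.2,-23,-0.8,0,0,0,23.5,0.2,-27,-1,0,0,0,23.5,0.2,-30.2,-1.1,0,0,0,23.5,0.2,-30.2,-1.1,0,0,0,23.5,0.2,-30.2,-1.1,0,0,0,23.5,0.2]'

```text
clock: 4.27
tcp_pos: [0.5453, -0.0759, 0.2347]
orientation: [-0.002, 0.758, 0.652, -0.001]
wrist_force: [-0.1, 1.1, 0.2]
finger_gap: 0.041
```

Run:
```python
from h import *
s=get_state();print(s["tcp_pos"],s["wrist_force"],s["finger_gap"],s["joint_pos"])
goto((.5476,-.0737,.24),-8.5)
a=read_camera("side");b=read_camera("top");cv2.imwrite("pics/s3.png",a);cv2.imwrite("pics/t3.png",b)
u=proj("side",(.5476,-.0737,.19));print(u)
m=np.vstack([crop(a,210,100,160,100,5)[:,:]]);cv2.imwrite("pics/m3.png",m)
```

```text
[ 0.54527628 -0.07587789  0.2347031 ] [-0.06708734  1.12573677  0.1883641 ] 0.04103155398076235 [-2.84266254e-01  2.67419250e-01 -8.02645263e-03  1.29880556e+00
  3.05653418e-04  1.43720304e+00]
shift [ 0.251  0.195 -0.53 ] turn [-0.19 -0.04 -0.13]
[291.01954275 158.67224032]
```

View pics/m3.png

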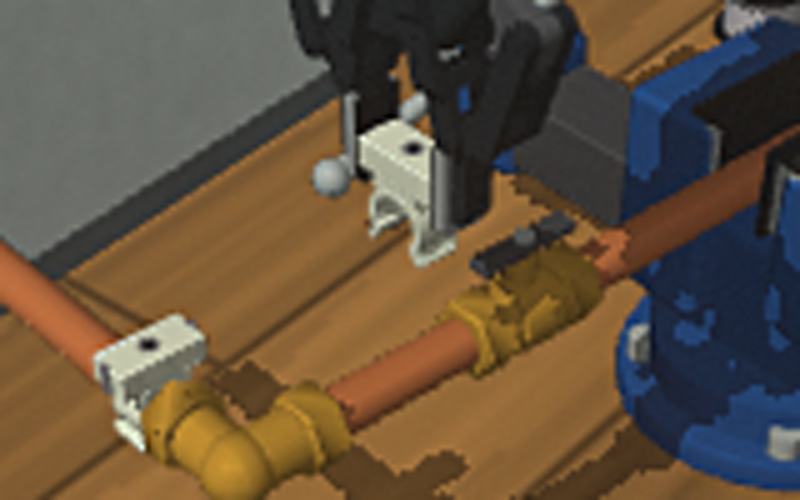

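The clip is held level and square to the tube, with its hole at side (292,129.2). It hangs over the bare stretch, clear of the valve handle. Next I check the grip offset against the TCP.

Run:
```python
from h import *
np.set_printoptions(precision=4,suppress=True)
s=get_state();p=s["tcp_pos"];print(p,s["wrist_force"])
h=at_z("side",(292.0,129.2),p[2]+.0244);print("hole",h,h-p)
t=np.array([.1473,.9891,0]);n=np.array([.5535,-.0341,.15])
l=np.cross(t,[0,0,1]);print("lateral hole/tcp",(h-n)@l,(p-n)@l,"along",(h-n)@t,(p-n)@t)
# lateral of tube in side cam assuming z .15
for uv in((278,182),(304.2,167.6)):print((at_z("side",uv,.15)-n)@l)
n2=n-.04*t;goto((n2[0],n2[1],.189),-8.5)
```

```text
[ 0.5451 -0.0737  0.2354] [ 0.4205  1.1105 -0.4761]
hole [ 0.5454 -0.0738  0.2598] [ 0.0003 -0.0001  0.0244]
lateral hole/tcp -0.002128482748204737 -0.0024900277831049642 along -0.04049946604295925 -0.040440566232788744
-0.0005743602950332376
-0.002948822677085218
shift [0.04  0.262 4.642] turn [-0.16 -0.05  0.05]
```

Emit:
send_rows --series '[0,0.1,2,0,0,0,0.2,0,0.1,4,0,0,0,0.2,0,0.1,5.6,0,0,0,0.2,0,0.1,5.6,0,0,0,0.2,0,0.1,5.6,0,0,0,0.2,0,0.1,5.6,0,0,0,0.2]' --newtons 80

```text
clock: 4.87
tcp_pos: [0.5473, -0.0735, 0.1816]
orientation: [0.0, 0.757, 0.654, 0.0]
wrist_force: [0.6, 0.3, -0.1]
finger_gap: 0.0404
```

Run:
```python
from h import *
np.set_printoptions(precision=4,suppress=True)
s=get_state();p=s["tcp_pos"];print(p,s["wrist_force"],s["ft_torque"])
t=np.array([.1473,.9891,0]);n=np.array([.5535,-.0341,.15]);l=np.cross(t,[0,0,1]);print("lat",(p-n)@l,"along",(p-n)@t)
goto(p,-8.5)
a=read_camera("side");b=read_camera("top");cv2.imwrite("pics/s4.png",a);cv2.imwrite("pics/t4.png",b)
cv2.imwrite("pics/m4.png",np.hstack([crop(a,260,130,50,75,8),crop(b,270,160,50,75,8)]))
```

```text
[ 0.5473 -0.0735  0.1816] [ 0.6323  0.318  -0.0533] [-0.0181 -0.0202 -0.001 ]
lat -0.00036542083636161623 along -0.0398580465556381
shift [0. 0. 0.] turn [ 0.04 -0.    0.13]
```

View pics/m4.png

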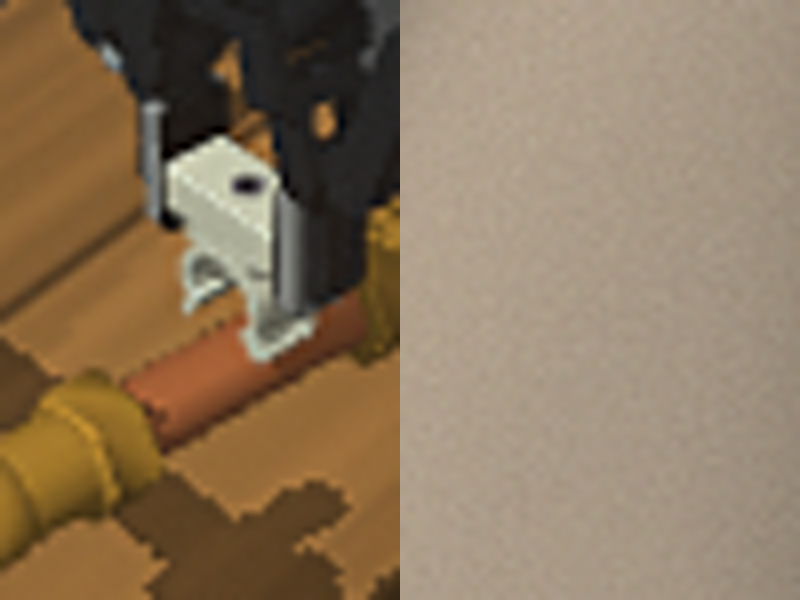

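Run:
```python
from h import *
np.set_printoptions(precision=2,suppress=True)
p=get_state()["tcp_pos"];t=np.array([.1473,.9891,0]);n=np.array([.5535,-.0341,.15]);l=np.cross(t,[0,0,1])
c=lambda q:(proj("side",q)-[260,130]+.5)*8-.5
o=p-[0,0,.0046]
for nm,q in dict(hole=o+[0,0,.029],tipL=o+.01*t+.011*l-[0,0,.014],tipR=o+.01*t-.011*l-[0,0,.014]).items():print(nm,c(q))
# tube silhouette edges in side picture: rows of orange/nonorange per column, predicted
cam=camera_info("side")["xyz"]
for a in(-.005,-.02,-.03):
    q=n+a*t;v=cam-q;v-=(v@t)*t;v/=np.linalg.norm(v);w=np.cross(t,v)
    print(a,c(q+.011*w),c(q-.011*w), "px per mm lat",(c(q+.001*l)-c(q)),"px/mm z",c(q+[0,0,.001])-c(q))
```

```text
hole [252.   178.19]
tipL [193.78 311.1 ]
tipR [251.68 352.51]
-0.005 [126.39 379.17] [170.51 454.64] px per mm lat [-2.59 -1.94] px/mm z [-0.09 -2.99]
-0.02 [171.25 353.27] [214.9  428.14] px per mm lat [-2.59 -1.91] px/mm z [-0.05 -2.99]
-0.03 [200.73 336.24] [244.08 410.73] px per mm lat [-2.6  -1.89] px/mm z [-0.02 -2.98]
```

Run:
```python
from h import *
np.set_printoptions(precision=2,suppress=True)
t=np.array([.1473,.9891,0]);n=np.array([.5535,-.0341,.15]);l=np.cross(t,[0,0,1])
cam=camera_info("side")["xyz"]
a=cv2.imread("pics/side0.png").astype(float)
lab=cv2.cvtColor((a/255).astype(np.float32),cv2.COLOR_BGR2LAB)[...,1]
for al in(-.02,-.03,-.04,-.05,-.06):
    q=n+al*t;v=cam-q;v-=(v@t)*t;v/=np.linalg.norm(v);w=np.cross(t,v)
    c=proj("side",q);e=proj("side",q+.011*w)-c; h=np.linalg.norm(e);e/=h
    s=np.arange(-12,12.1,.25);P=c+s[:,None]*e
    f=cv2.remap(lab.astype(np.float32),P[:,0].astype(np.float32)[None],P[:,1].astype(np.float32)[None],cv2.INTER_LINEAR)[0]
    th=(f[abs(s)<2].mean()+np.r_[f[:10],f[-10:]].mean())/2
    m=s[(f>th)&(abs(s)<h+3)];print(al,"half",h,"edges",m.min(),m.max(),"centre off mm",(m.min()+m.max())/2*11/h, "e",e)
```

```text
-0.02 half 5.422371938990144 edges -3.0 5.5 centre off mm 2.5357906382498694 e [-0.5  -0.86]
-0.03 half 5.391643150061979 edges -3.0 5.25 centre off mm 2.2952186662905807 e [-0.5  -0.86]
-0.04 half 5.361263703466754 edges -3.0 5.25 centre off mm 2.308224456856683 e [-0.5  -0.86]
-0.05 half 5.331227625791361 edges -3.25 5.0 centre off mm 1.8054003084460826 e [-0.5  -0.86]
-0.06 half 5.3015290801013855 edges -3.25 5.0 centre off mm 1.8155139497633264 e [-0.5  -0.87]
```

The tube's upper edge in the side image matches the predicted axis within 0.3 mm, so lateral position is good. I'll descend gently and watch the force.

Emit:
send_rows --series '[0,0,0.3,0,0,0,0.2,0,0,0.6,0,0,0,0.2,0,0,0.9,0,0,0,0.2,0,0,1.2,0,0,0,0.2,0,0,1.4,0,-0.5,0,0.2,0,0,1.6,0,-0.5,0,0.2,0,0,1.6,0,-0.5,0,0.2,0,0,1.6,0,-0.5,0,0.2]'

```text
clock: 5.63
tcp_pos: [0.5475, -0.0746, 0.165]
orientation: [0.003, 0.757, 0.653, -0.003]
wrist_force: [2.4, -0.3, 3.7]
finger_gap: 0.0404
```

Emit:
send_rows --series '[0,0.05,0.1,0,-0.5,0,0.2,0,0.1,0.2,0,-0.8,0,0.2,0,0.1,0.4,0,-1,0,0.2,0,0.1,0.6,0,-1.4,0,0.2,0,0.1,0.6,0,-1.4,0,0.2,0,0.1,0.6,0,-1.4,0,0.2]'

```text
clock: 6.13
tcp_pos: [0.5477, -0.0744, 0.1592]
orientation: [0.011, 0.757, 0.653, -0.013]
wrist_force: [-2.0, 0.7, 8.4]
finger_gap: 0.0404
```

Emit:
send_rows --series '[0,-0.03,0.1,0,-0.3,0,0.2,0,-0.04,0.2,0,-0.6,0,0.2,0,-0.04,0.3,0,-0.9,0,0.2,0,-0.04,0.4,0,-1.2,0,0.2,0,-0.04,0.5,0,-1.4,0,0.2,0,-0.04,0.5,0,-1.4,0,0.2,0,-0.04,0.5,0,-1.4,0,0.2]'

```text
clock: 6.72
tcp_pos: [0.5477, -0.0744, 0.1549]
orientation: [0.019, 0.757, 0.653, -0.022]
wrist_force: [-2.4, 2.2, 10.9]
finger_gap: 0.0405
```

Emit:
send_rows --series '[0,-0.03,0.1,0,-0.3,0,0.2,0,-0.04,0.2,0,-0.5,0,0.2,0,-0.04,0.3,0,-0.7,0,0.2,0,-0.04,0.4,0,-0.9,0,0.2,0,-0.04,0.4,0,-0.9,0,0.2,0,-0.04,0.4,0,-0.9,0,0.2]'

```text
clock: 7.22
tcp_pos: [0.5477, -0.0745, 0.1516]
orientation: [0.025, 0.757, 0.653, -0.027]
wrist_force: [-2.4, 2.5, 13.2]
finger_gap: 0.0405
```

Emit:
send_rows --series '[0,0,0.1,0,-0.2,0,0.2,0,-0.03,0.2,0,-0.4,0,0.2,0,-0.03,0.3,0,-0.6,0,0.2,0,-0.03,0.3,0,-0.6,0,0.2,0,-0.03,0.3,0,-0.6,0,0.2]'

```text
clock: 7.63
tcp_pos: [0.5477, -0.0747, 0.149]
orientation: [0.029, 0.757, 0.653, -0.031]
wrist_force: [-3.1, 2.6, 15.2]
finger_gap: 0.0404
```

Emit:
send_rows --series '[0,-0.02,0.1,0,-0.2,0,0.2,0,-0.03,0.2,0,-0.4,0,0.2,0,-0.03,0.2,0,-0.4,0,0.2,0,-0.03,0.2,0,-0.4,0,0.2]'

```text
clock: 7.97
tcp_pos: [0.5477, -0.0749, 0.1473]
orientation: [0.031, 0.756, 0.652, -0.033]
wrist_force: [-2.4, 2.5, 17.6]
finger_gap: 0.0405
```

Emit:
send_rows --series '[0,0,0.1,0,-0.2,0,0.2,0,0,0.15,0,-0.2,0,0.2,0,0,0.15,0,-0.2,0,0.2,0,0,0.15,0,-0.2,0,0.2]'

```text
clock: 8.3
tcp_pos: [0.5477, -0.0749, 0.146]
orientation: [0.032, 0.756, 0.652, -0.034]
wrist_force: [-2.5, 2.7, 18.0]
finger_gap: 0.0407
```

Emit:
send_rows --series '[0,0,0.1,0,-0.1,0,0.2,0,0,0.15,0,-0.2,0,0.2,0,0,0.15,0,-0.2,0,0.2,0,0,0.15,0,-0.2,0,0.2]'

```text
clock: 8.63
tcp_pos: [0.5474, -0.0755, 0.1432]
orientation: [0.033, 0.756, 0.652, -0.036]
wrist_force: [-1.1, 0.5, 8.6]
finger_gap: 0.0403
```

The push fell from about 18 N to 8.6 N, so the clip has snapped on. I'll rise with the tube back to its free height, level.

Run:
```python
from h import *
goto((.5475,-.0742,.1545),-8.5)
```

```text
shift [ 0.018 -0.01  -1.134] turn [0.17 5.63 0.04]
```

Emit:
send_rows --series '[0,0,-0.2,0,1,0,0.2,0,0,-0.4,0,2,0,0.2,0,0,-0.6,0,3,0,0.2,0,0,-0.8,0,4,0,0.2,0,0,-1,0,5,0,0.2,0,0,-1.1,0,5.6,0,0.2,0,0,-1.1,0,5.6,0,0.2,0,0,-1.1,0,5.6,0,0.2]'

```text
clock: 9.3
tcp_pos: [0.5473, -0.0749, 0.1527]
orientation: [0.001, 0.758, 0.653, 0.0]
wrist_force: [4.5, -0.8, 2.0]
finger_gap: 0.0405
```

Run:
```python
from h import *
s=get_state();p=s["tcp_pos"];print(p,s["wrist_force"],s["ft_torque"],s["finger_gap"])
goto(p,-8.5)
a=read_camera("side");cv2.imwrite("pics/s5.png",a)
cv2.imwrite("pics/m5.png",crop(a,220,120,110,80,7))
```

```text
[ 0.54729707 -0.07486523  0.15266454] [ 4.51921214 -0.77845038  2.00847583] [-0.2887359  -0.9347086  -0.06710992] 0.04050143546143396
shift [0. 0. 0.] turn [ 0.07  0.01 -0.01]
```

View pics/m5.png

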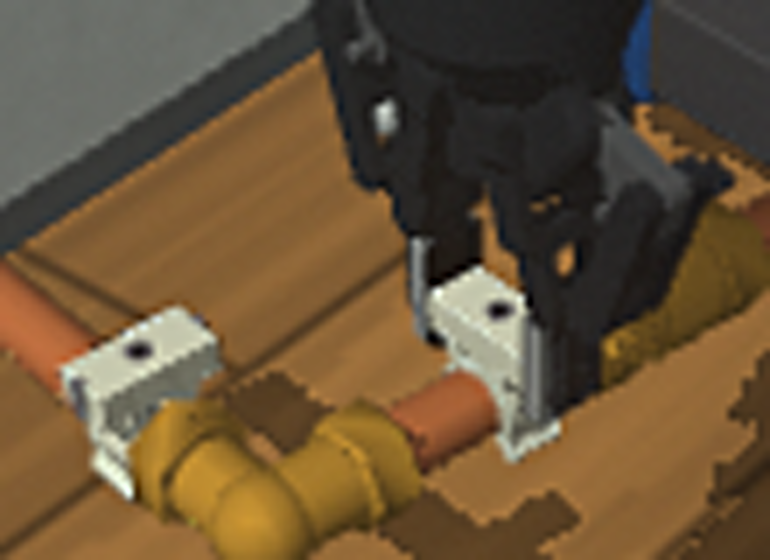

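The clip sits home on the tube with its hole at about side (291,164). Its top is parallel to the first clip's, and it's clear of the nut. I'll ease off the residual side and vertical load, then slide.

Emit:
send_rows --series '[0,0.04,-0.1,0,0,0,0.2,0,0.08,-0.2,0,0,0,0.2,0,0.08,-0.2,0,0,0,0.2,0,0.08,-0.2,0,0,0,0.2]' --newtons 30

```text
clock: 9.68
tcp_pos: [0.5474, -0.0746, 0.1545]
orientation: [-0.0, 0.757, 0.653, -0.0]
wrist_force: [3.6, -1.8, -0.1]
finger_gap: 0.0403
```

Emit:
send_rows --series '[0.1,0,0,0,0,0,0.2,0.3,0,0,0,0,0,0.2,0.5,0,0,0,0,0,0.2,0.7,0,0,0,0,0,0.2,0.9,0,0,0,0,0,0.2,1.1,0,0,0,0,0,0.2,1.3,0,0,0,0,0,0.2,1.5,0,0,0,0,0,0.2,1.6,0,0,0,0,0,0.2]'

```text
clock: 10.43
tcp_pos: [0.5499, -0.0593, 0.1547]
orientation: [0.001, 0.758, 0.653, -0.001]
wrist_force: [3.5, -5.9, -0.5]
finger_gap: 0.0402
```

```bash
cat > f.py <<'E'
from h import *
s=get_state();p=s["tcp_pos"];t=np.array([.1473,.9891,0]);n=np.array([.5535,-.0341,.15]);l=np.cross(t,[0,0,1]);f=s["wrist_force"]
print(p,"along mm",(p-n)@t*1e3,"lat",(p-n)@l*1e3,"F along,lat,z",f@t,f@l,f[2]);goto(p,-8.5)
E
python3 f.py
```

```text
[ 0.54987776 -0.05934511  0.15465823] along mm -25.503496507695154 lat 0.13584579484429182 F along,lat,z -5.274482216934817 4.333549887820214 -0.5454933512638115
shift [0. 0. 0.] turn [0.01 0.1  0.  ]
```

Emit:
send_rows --series '[0.1,0.04,0,0,0,0,0.2,0.2,0.08,0,0,0,0,0.2,0.3,0.08,0,0,0,0,0.2,0.4,0.08,0,0,0,0,0.2,0.5,0.08,0,0,0,0,0.2,0.6,0.08,0,0,0,0,0.2,0.7,0.08,0,0,0,0,0.2,0.8,0.08,0,0,0,0,0.2]'

```text
clock: 11.1
tcp_pos: [0.5513, -0.0513, 0.1545]
orientation: [0.0, 0.758, 0.653, -0.001]
wrist_force: [1.4, -3.7, 0.6]
finger_gap: 0.0403
```

```bash
python3 f.py
python3 - <<'E'
from h import *
a=read_camera("side");cv2.imwrite("pics/s6.png",a)
cv2.imwrite("pics/m6.png",crop(a,220,120,110,80,7))
E
```

```text
[ 0.5513207  -0.05131915  0.1544754 ] along mm -17.352467199879786 lat 0.38083597035415157 F along,lat,z -3.5007374770776347 1.926852994939527 0.5518818967820128
shift [0. 0. 0.] turn [-0.05  0.07  0.  ]
```

View pics/m6.png

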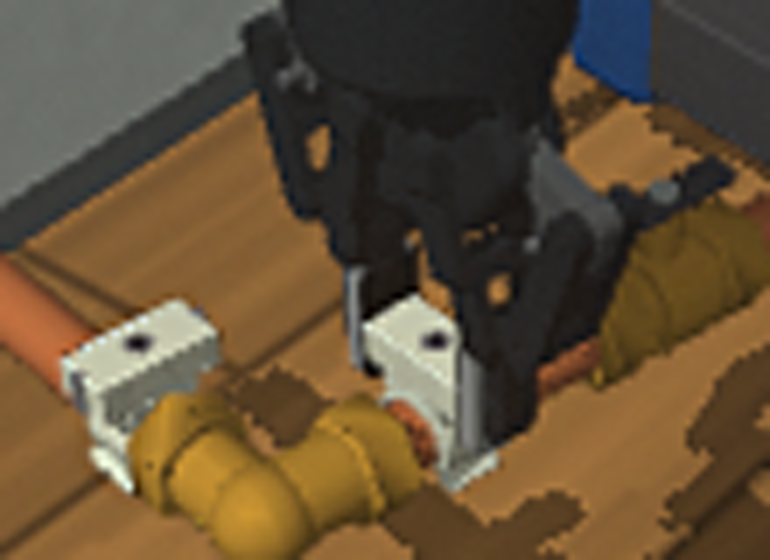

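The clip is near the nut, with about 7 mm of tube still showing, and the sliding drag is 3.5 N. I'll continue slowly.

Emit:
send_rows --series '[0.05,0,0,0,0,0,0.2,0.1,0.03,0,0,0,0,0.2,0.15,0.03,0,0,0,0,0.2,0.2,0.03,0,0,0,0,0.2,0.25,0.03,0,0,0,0,0.2,0.3,0.03,0,0,0,0,0.2,0.35,0.03,0,0,0,0,0.2,0.4,0.03,0,0,0,0,0.2]'

```text
clock: 11.82
tcp_pos: [0.5522, -0.0467, 0.1545]
orientation: [-0.0, 0.757, 0.653, -0.0]
wrist_force: [-0.5, -3.3, -0.3]
finger_gap: 0.0403
```

Emit:
send_rows --series '[0.05,0,0,0,0,0,0.2,0.1,0,0,0,0,0,0.2]'

```text
clock: 11.98
tcp_pos: [0.5524, -0.0457, 0.1545]
orientation: [-0.0, 0.757, 0.653, -0.0]
wrist_force: [-0.4, -3.5, -0.7]
finger_gap: 0.0404
```

```bash
python3 f.py
```

```text
[ 0.55240098 -0.04574096  0.1545408 ] along mm -11.675958845457911 lat 0.6276739538645748 F along,lat,z -3.4937093029648993 0.11040068241134138 -0.6550014773253313
shift [0. 0. 0.] turn [-0.05 -0.02  0.03]
```

Drag is steady at 3.5 N. From here I go in 0.5 mm steps.

Emit:
send_rows --series '[0.03,0,0,0,0,0,0.2,0.05,0,0,0,0,0,0.2]'

```text
clock: 12.15
tcp_pos: [0.5525, -0.0452, 0.1545]
orientation: [-0.0, 0.757, 0.653, -0.0]
wrist_force: [-0.9, -1.4, 0.2]
finger_gap: 0.0407
```

Emit:
send_rows --series '[0.03,0,0,0,0,0,0.2,0.05,0,0,0,0,0,0.2]'

```text
clock: 12.32
tcp_pos: [0.5526, -0.0449, 0.1545]
orientation: [-0.0, 0.757, 0.653, -0.0]
wrist_force: [-1.4, -2.2, -0.7]
finger_gap: 0.0404
```

Emit:
send_rows --series '[0.03,0,0,0,0,0,0.2,0.05,0,0,0,0,0,0.2]'

```text
clock: 12.48
tcp_pos: [0.5527, -0.0442, 0.1546]
orientation: [-0.0, 0.757, 0.653, -0.0]
wrist_force: [-2.0, -1.5, -0.5]
finger_gap: 0.0403
```

Emit:
send_rows --series '[0.03,0,0,0,0,0,0.2,0.05,0,0,0,0,0,0.2]'

```text
clock: 12.65
tcp_pos: [0.5528, -0.0438, 0.1546]
orientation: [-0.0, 0.757, 0.653, -0.0]
wrist_force: [-2.3, -0.8, 0.2]
finger_gap: 0.0399
```

Emit:
send_rows --series '[0.03,-0.03,0,0,0,0,0.2,0.06,-0.05,0,0,0,0,0.2,0.06,-0.05,0,0,0,0,0.2]'

```text
clock: 12.9
tcp_pos: [0.5528, -0.0433, 0.1548]
orientation: [0.0, 0.757, 0.653, 0.0]
wrist_force: [-1.3, -1.6, -0.1]
finger_gap: 0.0406
```

Emit:
send_rows --series '[0.03,0,0,0,0,0,0.2,0.06,0,0,0,0,0,0.2]'

```text
clock: 13.07
tcp_pos: [0.5529, -0.0428, 0.1548]
orientation: [0.0, 0.757, 0.653, 0.0]
wrist_force: [-1.3, -2.2, -0.3]
finger_gap: 0.0401
```

```bash
python3 f.py
python3 - <<'E'
from h import *
a=read_camera("side");cv2.imwrite("pics/s7.png",a)
cv2.imwrite("pics/m7.png",crop(a,230,140,75,60,10))
E
```

```text
[ 0.55293183 -0.04282197  0.15477554] along mm -8.71058943176956 lat 0.722772672807598 F along,lat,z -2.378377166160997 -0.954513417622551 -0.2974287916166176
shift [0. 0. 0.] turn [0.02 0.   0.02]
```

View pics/m7.png

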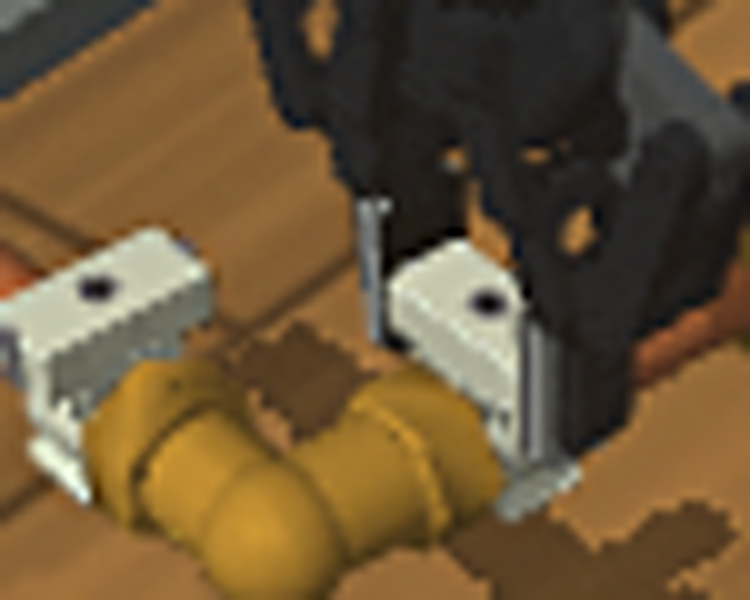

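The clip is almost at the nut, with no tube showing between them. No contact rise in force yet, so I keep creeping.

Emit:
send_rows --series '[0.03,0,0,0,0,0,0.2,0.05,0,0,0,0,0,0.2]'

```text
clock: 13.28
tcp_pos: [0.5529, -0.0426, 0.1547]
orientation: [0.0, 0.757, 0.653, -0.0]
wrist_force: [-1.3, -3.3, -0.8]
finger_gap: 0.0405
```

Emit:
send_rows --series '[0.03,0,0,0,0,0,0.2,0.05,0,0,0,0,0,0.2]'

```text
clock: 13.45
tcp_pos: [0.5529, -0.0425, 0.1547]
orientation: [0.001, 0.758, 0.653, -0.001]
wrist_force: [-2.1, -5.9, 0.3]
finger_gap: 0.0407
```

Emit:
send_rows --series '[0.03,0,0,0,0,0,0.2,0.03,0,0,0,0,0,0.2]'

```text
clock: 13.62
tcp_pos: [0.5529, -0.0425, 0.1547]
orientation: [0.001, 0.758, 0.653, -0.001]
wrist_force: [-2.5, -6.2, -0.7]
finger_gap: 0.0406
```

The TCP has stopped while force rose to about 6.5 N, so the clip is against the nut, well below 12 N. I'll unload slightly, release and lift.

Emit:
send_rows --series '[-0.05,0.03,0,0,0,0,0.2,-0.05,0.03,0,0,0,0,0.2,-0.05,0.03,0,0,0,0,0.6,-0.05,0.03,0,0,0,0,0.85,-0.05,0.03,0,0,0,0,0.85,-0.05,0.03,0,0,0,0,0.85,-0.05,0.03,0,0,0,0,0.85]'

```text
clock: 14.2
tcp_pos: [0.5535, -0.0416, 0.1548]
orientation: [-0.0, 0.757, 0.653, 0.0]
wrist_force: [-0.4, -0.1, 0.2]
finger_gap: 0.0723
```

Emit:
send_rows --series '[0,0,-0.5,0,0,0,0.85,0,0,-1.5,0,0,0,0.85,0,0,-3.5,0,0,0,0.85,0,0,-6,0,0,0,0.85,0,0,-9,0,0,0,0.85,0,0,-12,0,0,0,0.85,-3,0,-15,0,0,0,0.85,-7,0,-15,0,0,0,0.85,-10,0,-15,0,0,0,0.85,-10,0,-15,0,0,0,0.85]'

```text
clock: 15.03
tcp_pos: [0.5385, -0.1456, 0.3064]
orientation: [0.002, 0.759, 0.651, 0.0]
wrist_force: [0.2, 0.4, -0.5]
finger_gap: 0.0728
```

```bash
python3 f.py
python3 - <<'E'
from h import *
a=read_camera("side");b=read_camera("top");cv2.imwrite("pics/s8.png",a);cv2.imwrite("pics/t8.png",b)
cv2.imwrite("pics/m8.png",np.hstack([crop(a,230,140,55,75,8),crop(b,255,140,45,75,8)]))
E
```

```text
[ 0.53847148 -0.14561975  0.3063509 ] along mm -112.51788643484768 lat 1.5621550289624253 F along,lat,z 0.39904481982656154 0.14799477561348337 -0.46122492478625265
shift [0. 0. 0.] turn [ 0.17  0.14 -0.25]
```

View pics/m8.png

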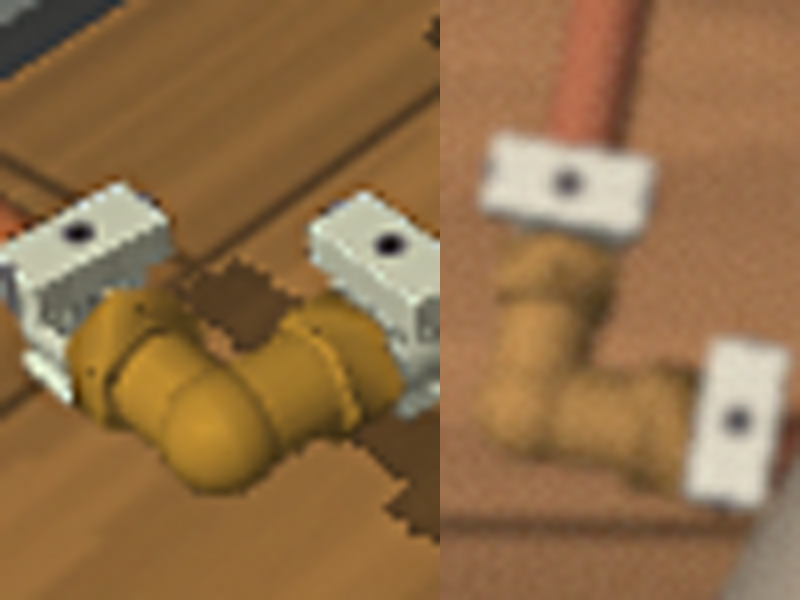

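The clip is square and level, and its base edge meets the nut (holes at side (278.2,170.0) and top (291.7,192.0)). It mirrors the first clip. Now a numeric check of the elbow shift, the clip height and the bystanders.

Run:
```python
from h import *
np.set_printoptions(precision=4,suppress=True)
print("new clip hole",tri((230+388.5/8-.44,140+244.5/8-.44),(255+(738.5-440)/8-.44,140+420.5/8-.44)))
print("clip1 hole",tri((230+79.5/8-.44,140+233/8-.44),(255+(568.5-440)/8-.44,140+182.5/8-.44)))
for c,A,B in(("side","side0","s8"),("top","top0","t8")):
    a,b=[cv2.cvtColor(cv2.imread(f"pics/{k}.png"),cv2.COLOR_BGR2GRAY).astype(np.float32) for k in(A,B)]
    for nm,(x,y,w,h) in dict(side=dict(elbow=(225,155,45,45),tee=(300,245,35,35),tin=(180,245,40,40)),top=dict(elbow=(256,150,24,50),tee=(262,240,30,32),tin=(195,165,32,35)))[c].items():
        r=cv2.phaseCorrelate(a[y:y+h,x:x+w],b[y:y+h,x:x+w],cv2.createHanningWindow((w,h),cv2.CV_32F));print(c,nm,np.round(r[0],2),round(r[1],2))
```

```text
new clip hole (array([ 0.5536, -0.0421,  0.1776]), np.float64(0.0013972194506644115))
clip1 hole (array([0.6162, 0.0033, 0.1775]), np.float64(0.000762685396854922))
side elbow [0.47 0.64] 1.04
side tee [-0.   -0.02] 0.99
side tin [-0.03  0.  ] 1.0
top elbow [-0.03 -0.01] 0.9
top tee [ 0.79 -1.9 ] 0.29
top tin [ 0.06 -0.  ] 1.01
```

```bash
python3 -c "
from workcell import *
print(hand_in())"
```

```text
the job is handed in; nothing more can be done
None
```

The smallest clip is on the tube, snug against the elbow's brass nut, base up and level. I've released it and handed the job in at about 15 s of robot time.

- **Snap:** I pushed it down about 40 mm from the nut, tilting the hand with the tube. The push grew to about 18 N (tube down about 0.10 rad by my estimate, limit 0.135), then dropped to 8.6 N as the clip snapped on. I then let the tube spring back.
- **Slide:** Drag was mostly 2–4 N, with about 5 N early on while there was some side load. I stopped when the clip stalled at about 6.5 N against the nut, well below the 12 N that moves the elbow.
- **Clip position:** The new clip's top is at 177.6 mm and the first clip's is at 177.5 mm. In both camera views it is square to the tube and touching the nut.
- **Elbow and bystanders:** The elbow's shift in the top view was about 0.03 px, which is under 0.1 mm. The tin did not move in either view, nor the tee in the side view.

Two checks did not agree:
- **Elbow, side view:** This gave a shift of about 0.5 px. The first clip's hole in that picture did not move, so I put it down to the new clip and its shadow near the area compared.
- **Tee, top view:** The comparison was unreliable (match 0.29), probably because the arm was in the way.

I did not check the torch or the other two loose clips numerically.

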